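# Slide the equipment board home in the trauma case and lock it

## Robot

A 7-joint arm with a two-finger parallel gripper is mounted at the origin on the work surface. World frame = base frame: x ahead of the robot, y to its left, z up, the work surface at z = 0. Lengths are in m, angles in degrees, forces in N, time in s.
With the tool pointing down it reaches from about 0.425 to 0.975 m from the base axis. Payload 16.7 kg.
Tool frame: the origin (TCP) lies at the centre of the arm's flange, where the gripper is bolted on; the fingertips stand 173 mm ahead of it and the grasp point (between the pads) lies 155 mm ahead of it; x points along the fingers, y is the direction in which the jaws open and shut, and the axes are right-handed (so a half turn about x gives the same grasp; the last joint's range is limited). The gripper opens to 85 mm and grips with 20 to 120 N. Pads are 22 mm wide; open, the fingers measure 114 mm over their backs; the gripper's body (76 mm by 85 mm) begins 54 mm behind the grasp point. The pads swing forward as they close: fully open they stand 13 mm farther back than shut.
Start: joints at [-73.425, 24.414, 4.234, 92.017, -1.954, 63.644, -3.845], TCP at [0.287, 0.611, 0.405] pointing down, gripper open.
Joint ranges: [-163.25, 163.25], [-28.42, 122.38], [-70.27, 78.77], [12.13, 141.07], [-58.53, 238.53], [9.26, 117.41], [-156.51, 156.51]. Speed limits (degrees/s): [108.29, 108.29, 136.94, 136.94, 172.46, 172.46, 172.46].

## Interface

Orientations are given as [roll, pitch, yaw] about the fixed x, y, z axes, in that order (R = Rz(yaw) Ry(pitch) Rx(roll)).
In Python, from plant import monitor, optics, workorder gives the robot as it stands. The module is installed in compiled form; this text tells all that it offers.
- The arm moves only by the shell command python3 -m jog 'ROWS' [OPENING]. ROWS is a JSON object of lists of equal length, an entry for each row: "translation": the shift along the tool's x, y, z in cm, a list of three; "delta_rot": the turn, a rotation vector about the tool's x, y, z in degrees, a list of three. In form: {"translation": [[dx, dy, dz], ...], "delta_rot": [[rx, ry, rz], ...]}. A call has 1 to 5 rows; each row is the pose to reach, as a shift and turn from the pose commanded when the call began, along the tool's axes at that moment; what a row does not reach only later rows make up. A row lasts 1/8 s, in which the tool goes at most 62.5 mm and 10.7 degrees, less where a joint would pass 70% of its speed; a pose out of reach is approached as far as the arm can. A call with a gripper value outside its range is refused whole. OPENING is the gripper command: -1 is fully open, 1 is shut, values between are in proportion, set as the call begins (- or left out, the last holds). The fingers move at their own pace and stop on an object; the grip force is fixed at half the most. Time passes only in rows, so rows that repeat a pose let the fingers close. It gives the time, the measured TCP pose, the force and the opening at its end, in the units of the state.
- monitor.get_obs(): the state, without advancing time (a new reading comes with each control period).
- optics.read_camera(name): name is "side" or "top" or "wrist"; returns (picture, depth): 384x512x3 uint8, blue, green, red; 384x512 float32, m along the optical axis (not along the pixel's ray), 0 where there is no reading.
- optics.camera_params(name): a dict with "fx", "fy", "cx", "cy" (pixels), "R" (3x3) and "t" (3): a world point X has camera coordinates R X + t. Camera axes: x right, y down, z forward; pixel columns grow to the right and rows downward; lengths in m; the calibration is good to about 2 mm. A picture is of the moment at which its call begins: read the wrist's pose just before it. camera_params takes no time and is no camera call; for the wrist camera it gives the pose at the moment of the call.
- workorder.job_done(): hands the job in, once; it reports no verdict.
The state is a dict: "clock": time; "qpos": joint angles; "joint_velocities": joint speeds; "joint_torque": joint torques, N m; "ee_pos": TCP position; "ee_rot": TCP orientation; "contact_force": force on the tool from outside, world axes, zero at the start; "moment": the same for the moment, N m; "finger_gap": finger opening in m.
Only numpy, scipy, OpenCV 4.12 (cv2) and the standard library are available. Lean on these libraries where they do the work, as an engineer would, in place of code of your own. Each camera call takes 0.05 s, during which the arm holds its last target. There are 200 camera calls.

## Task

In the open orange trauma case, push the aluminium board by its blue lip along its two rails with a fingertip until you feel it drop into the locating notches, then push the red locking slide fully in over the board's edge. Only push: the board must not be lifted or tipped up, and the laryngoscope handle, drill, oximeter and penlight nearby must stay where they are.

Things in the scene. Friction and masses are not known exactly. Their poses are not given: they have to be found in the camera images.
- case: Open orange case fixed to the counter, 208 (x) x 352 (y) x 100 mm high, walls 6 mm; origin at the centre of its underside, y along its length. Two grey rails run along y inside the long walls, tops 10 mm below the rim, with notches 22 mm long with yellow floors. The board slides towards the case's +y. The case's lid (45 mm high) lies fixed beside its +x wall.
- board: Loose aluminium board on the rails, 193 (x) x 150 (y) x 8 mm, about 0.6 kg, on four feet 7 mm high. Origin mid length and width, level with the feet's undersides; upper face 15 mm above it. Axes parallel to the case's, 1.5 mm play each side. Slides with 1 to 4 N; drops 7 mm when all feet meet their notches, whose far ends then stop it. Starts 85 to 170 mm short of its seat.
- seat (a point): Point fixed in the case where the board's origin lies when seated (give or take 3 mm along y): 85 mm towards +y from the case's middle and 83 mm above its underside; the rim is 17 mm above this point. While sliding on the rails the board's origin is 7 mm higher than this point.
- board_lip (a point): Centre of the upright rear face (facing -y) of the blue push lip on the board's -y edge, at (0, -75, 30) mm in the board's frame: the face to push, towards +y. The lip is 110 mm wide (x), 30 mm high (15 mm below to 15 mm above this point), upright behind, sloping in front; its rear face is flush with the board's edge.
- lock (a joint): Travel of the red locking slide, m: 0 drawn back, 0.026 fully in, where it stops. Moves towards the case's -y, friction about 1.5 N, stays where left. Its 6 mm tongue runs 1 mm above the rim: it passes over the +y edge of a seated board (by about 20 mm when fully in) but butts against a board still up on the rails.
- lock_push (a point): Centre of the outer face (facing +y) of the red tab on the locking slide, 19 mm above the rim: push it towards the case's -y. Tab 44 mm wide (x), 14 mm thick, 16 mm above to 12 mm below this point; below it the tongue plate reaches 5 mm further out. It rides on a grey bracket 64 mm wide outside the +y end wall, top level with the rim, with guide strips 9 mm high at both sides.
- turntable: White lazy-susan turntable 250 mm across, 22 mm high with three green airways fixed on it, fixed on the counter beyond the case's -y end; origin under its centre.
- drill: Small yellow bone drill lying loose on the turntable, about 105 x 87 x 34 mm; origin at its underside. Leave alone.
- laryngoscope: Chrome laryngoscope handle standing loose on the counter near the case's +y end, 29 mm across, 120 mm high; origin at the centre of its foot. Leave alone.
- oximeter: Black pulse oximeter lying loose on the counter near the case's +y end, 34 x 60 x 29 mm; origin at the centre of its underside. Leave alone.
- penlight: Steel penlight lying loose on the counter before the case's -x wall, 120 mm long, 12 mm thick; origin at the middle of its underside. Leave alone.
Mind the look-alikes: they are no part of the job. Several things have the shape of the board; the one meant has the colours described above.

How it is judged:
By the outcome, as a careful person would: the job done as asked, in the order asked, and still so for the second after the job is handed in, with the robot touching nothing.
It also fails if it takes over 48 s, if anything falls off the work surface, if the arm or the gripper's body presses on something with over 40 N, if the wrist force passes 120 N, or if a joint passes its speed limit or range.

## Working session

There is one attempt and no reset: what is moved stays moved. The work goes in short steps, Python scripts to look and compute and a shell command to move; the robot and the scene stay as the last step left them, time stands still between calls to the robot, and variables do not carry over. Pictures are saved under pics/ and viewed, about 8 in all and at most 12, crops included, and the job is handed in when it is done.

```bash
mkdir -p pics; cat > h.py <<'E'
import numpy as np, cv2
from plant import monitor, optics, workorder
def snap(n,f):
    p,d=optics.read_camera(n); c=optics.camera_params(n)
    cv2.imwrite(f'pics/{f}.png',p); np.savez(f'pics/{f}.npz',p=p,d=d,**{k:np.array(v) for k,v in c.items()})
def cloud(f):
    z=np.load(f'pics/{f}.npz'); d=z['d']; v,u=np.mgrid[:d.shape[0],:d.shape[1]]
    P=np.stack([(u-z['cx'])/z['fx']*d,(v-z['cy'])/z['fy']*d,d],-1)
    W=(P-z['t'])@z['R']; W[d==0]=np.nan
    return z['p'],W
E
python3 - <<'E'
from h import *
o=monitor.get_obs(); print(o['clock'],o['ee_pos'],o['ee_rot'],o['contact_force'],o['finger_gap'])
snap('top','top0'); snap('side','side0')
a=cv2.imread('pics/top0.png'); b=cv2.imread('pics/side0.png')
cv2.imwrite('pics/t.png',cv2.resize(a,(768,576))); cv2.imwrite('pics/s.png',cv2.resize(b,(768,576)))
E
```

```text
0.0 [0.28672551 0.61086517 0.40400809] [ -84.95902645   89.92620185 -110.10452081] [ 0.01521607 -0.21075171 -0.32247155] 0.08540285485099115
```

View pics/t.png

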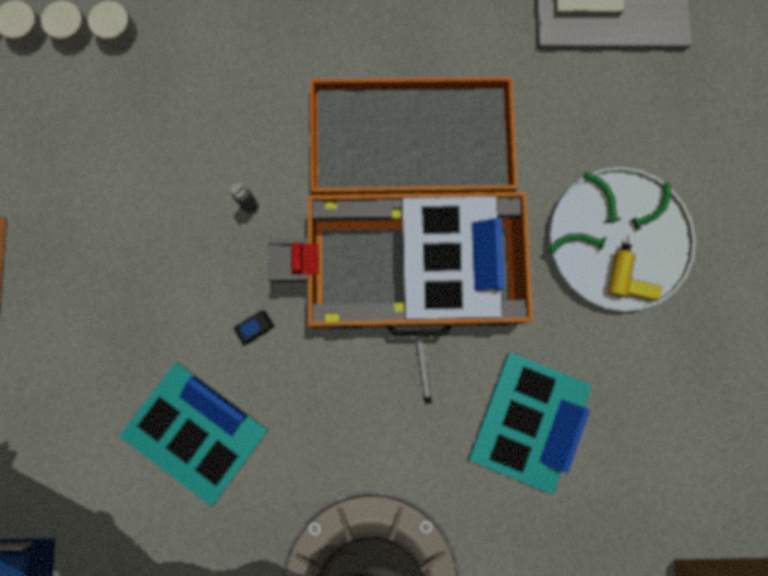

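View pics/s.png

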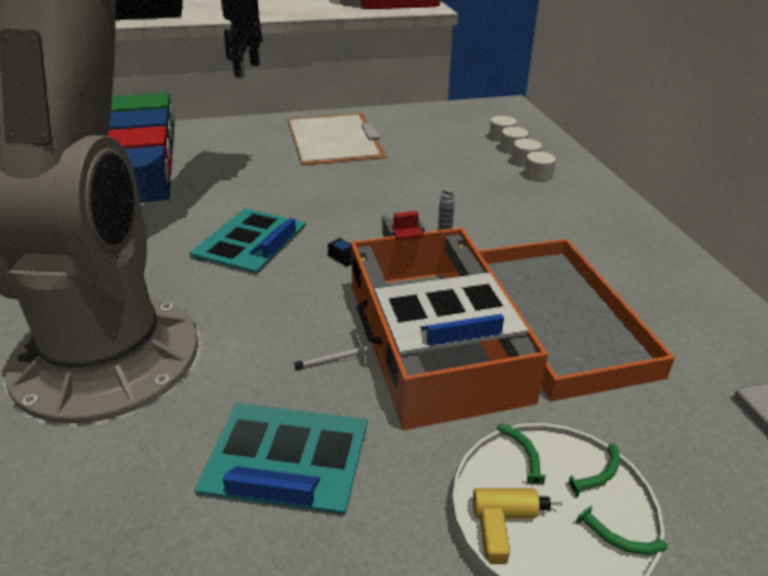

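The top view shows three board-shaped things: teal at (195,433), teal at (530,423), and aluminium in the orange case at (453,257) with its blue lip at (488,255). The aluminium one on the rails is the one meant. The red tab is at (304,259). I'll measure and confirm with a crop.

```bash
python3 - <<'E'
from h import *
for f in ['top0','side0']:
    p,W=cloud(f); hsv=cv2.cvtColor(p,cv2.COLOR_BGR2HSV); h,s,v=[hsv[...,i].astype(int) for i in range(3)]
    X,Y,Z=W[...,0],W[...,1],W[...,2]
    def box(m):
        Q=W[m].astype(np.float32); Q=Q[np.isfinite(Q[:,0])]
        r=cv2.minAreaRect(Q[:,:2].copy()); return len(Q),np.round(cv2.boxPoints(r),4).tolist(),np.round(np.percentile(Q[:,2],[2,50,98]),4), np.round(r[0],4)
    org=(s>140)&(h>3)&(h<16)&(v>80)
    print(f,'rim',box(org&(Z>.09)&(Z<.108)&(X>.3)&(X<.8)&(abs(Y)<.4)))
    blue=(s>140)&(h>105)&(h<130)&(v>70)
    print('lip',box(blue&(Z>.09)&(Z<.15)&(X>.3)))
    print('board',box((s<60)&(v>120)&(Z>.095)&(Z<.115)&(X>.3)&(X<.75)&(abs(Y)<.3)))
    red=(s>140)&((h<4)|(h>172))&(v>60)
    print('red',box(red&(Z>.095)&(Z<.15)&(X>.3)&(X<.75))); print('redtop',box(red&(Z>.125)&(Z<.15)&(X>.3)&(X<.75)))
    print('all near lary',box((Z>.05)&(Z<.14)&(X>.5)&(X<.75)&(Y>.17)&(Y<.4)&~red&(s<80)))
p=cv2.imread('pics/top0.png'); cv2.imwrite('pics/c.png',cv2.resize(p[105:230,140:370],None,fx=3.4,fy=3.4,interpolation=2))
E
```

```text
top0 rim (975, [[0.41499999165534973, 0.09929999709129333], [0.4196999967098236, -0.25609999895095825], [0.6309000253677368, -0.2533000111579895], [0.6262999773025513, 0.10199999809265137]], array([0.0918, 0.0999, 0.1059]), array([ 0.523, -0.077]))
lip (843, [[0.46959999203681946, -0.16509999334812164], [0.4697999954223633, -0.2053000032901764], [0.5787000060081482, -0.20469999313354492], [0.578499972820282, -0.16439999639987946]], array([0.1087, 0.1257, 0.1372]), array([ 0.5241, -0.1849]))
board (2802, [[0.4207000136375427, -0.2061000019311905], [0.6190000176429749, -0.21639999747276306], [0.6414999961853027, 0.21660000085830688], [0.4431999921798706, 0.22689999639987946]], array([0.1013, 0.1054, 0.1094]), array([0.5311, 0.0052]))
red (319, [[0.4968999922275543, 0.12200000137090683], [0.49709999561309814, 0.08160000294446945], [0.5430999994277954, 0.08179999887943268], [0.5428000092506409, 0.12219999730587006]], array([0.1044, 0.1089, 0.1381]), array([0.52  , 0.1019]))
redtop (109, [[0.49880000948905945, 0.1160999983549118], [0.49889999628067017, 0.10429999977350235], [0.54049998521
[... 1169 characters left out ...]
.11590000241994858], [0.49459999799728394, 0.07810000330209732], [0.5472999811172485, 0.07890000194311142], [0.5467000007629395, 0.11670000106096268]], array([0.1035, 0.1113, 0.137 ]), array([0.5206, 0.0974]))
redtop (73, [[0.4964999854564667, 0.11590000241994858], [0.4968000054359436, 0.10100000351667404], [0.5390999913215637, 0.10170000046491623], [0.5389000177383423, 0.11659999936819077]], array([0.1255, 0.1332, 0.1374]), array([0.5178, 0.1088]))
all near lary (222, [[0.6037999987602234, 0.1981000006198883], [0.6276999711990356, 0.1818999946117401], [0.6435999870300293, 0.2054000049829483], [0.619700014591217, 0.2215999960899353]], array([0.0513, 0.0879, 0.1209]), array([0.6237, 0.2018]))
```

View pics/c.png

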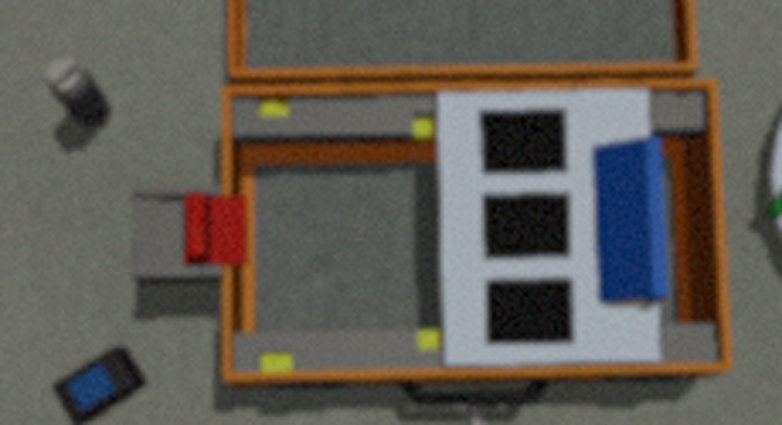

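Crop confirms it: aluminium board on the grey rails, blue lip, with its rear face at crop x≈660; yellow notches are at crop x≈275 and 425; the red tab is drawn back at crop x≈197. Working out the moves.

```bash
cat >> h.py <<'E'
from scipy.spatial.transform import Rotation as Ro
YAW=0.76
def plan(tgt=None,yaw=YAW):
    o=monitor.get_obs(); R=Ro.from_euler('xyz',o['ee_rot'],degrees=True); p=np.array(o['ee_pos'])
    print('t',round(o['clock'],2),'pos',p.round(4),'F',np.round(o['contact_force'],1),'q',np.round(o['qpos'],0),'gap',round(o['finger_gap'],3))
    c,s=np.cos(np.radians(yaw)),np.sin(np.radians(yaw))
    # tool x down, tool y along case +x or -x
    best=min((Ro.from_matrix(np.array([[0,0,-1],[k*c,k*s,0],np.cross([0,0,-1],[k*c,k*s,0])]).T) for k in(1,-1)),key=lambda G:(R.inv()*G).magnitude())
    print('rotvec',np.degrees((R.inv()*best).as_rotvec()).round(2)); print('Rtool\n',R.as_matrix().round(3))
    if tgt is not None:
        for t in np.atleast_2d(tgt): print(t,'-> cm',(R.inv().apply(t-p)*100).round(2))
E
python3 -c "
from h import *
plan([[.45,.45,.40],[.54,.1,.37],[.523,-.245,.37],[.523,-.245,.286]])"
```

```text
t 0.1 pos [0.2867 0.6109 0.4041] F [ 0.1 -0.1  0.2] q [-73.  24.   4.  92.  -2.  64.  -4.] gap 0.085
rotvec [6.41e+01 4.00e-02 6.00e-02]
Rtool
 [[-0.     0.425  0.905]
 [-0.001  0.905 -0.425]
 [-1.    -0.001  0.   ]]
[0.45 0.45 0.4 ] -> cm [ 0.42 -7.63 21.62]
[0.54 0.1  0.37] -> cm [  3.45 -35.48  44.63]
[ 0.523 -0.245  0.37 ] -> cm [  3.49 -67.44  57.75]
[ 0.523 -0.245  0.286] -> cm [ 11.89 -67.43  57.75]
```

```bash
python3 -m jog '{"translation":[[0,-2,5.6],[0,-4,11],[0,-6,16.5],[0.4,-8,21.5],[1,-14,26]],"delta_rot":[[10,0,0],[20,0,0],[30,0,0],[40,0,0],[50,0,0]]}' 1
python3 -c "
from h import *
plan([[.54,.1,.38],[.523,-.245,.37],[.523,-.245,.286]])"
```

```text
clock: 0.72
ee_pos: [0.4616, 0.3851, 0.3952]
ee_rot: [43.1, 90.0, -32.4]
contact_force: [1.2, -0.8, 0.1]
finger_gap: 0.0003
t 0.72 pos [0.4616 0.3851 0.3952] F [ 1.2 -0.8  0.1] q [-61.  19.  19. 103.  -7.  59. -25.] gap 0.0
rotvec [13.75  0.02 -0.03]
Rtool
 [[ 0.001  0.968  0.25 ]
 [-0.     0.25  -0.968]
 [-1.     0.     0.   ]]
[0.54 0.1  0.38] -> cm [ 1.53  0.45 29.56]
[ 0.523 -0.245  0.37 ] -> cm [ 2.54 -9.84 62.54]
[ 0.523 -0.245  0.286] -> cm [10.94 -9.84 62.53]
```

```bash
python3 -m jog '{"translation":[[0,0,6],[0,0,12],[0.5,0,18],[1,0.3,24],[1.5,0.4,29.5]],"delta_rot":[[4,0,0],[8,0,0],[13.75,0,0],[13.75,0,0],[13.75,0,0]]}'
python3 -c "
from h import *
plan([[.523,-.15,.37],[.523,-.245,.37],[.523,-.245,.286]])"
```

```text
clock: 1.35
ee_pos: [0.5398, 0.1001, 0.3806]
ee_rot: [139.1, 90.0, 50.2]
contact_force: [1.1, 1.1, 0.3]
finger_gap: -0.0001
t 1.35 pos [0.5398 0.1001 0.3806] F [1.1 1.1 0.3] q [-41.  15.  29. 111.  -9.  56.  -7.] gap -0.0
rotvec [ 0.33 -0.   -0.  ]
Rtool
 [[ 0.     1.     0.019]
 [ 0.     0.019 -1.   ]
 [-1.     0.    -0.   ]]
[ 0.523 -0.15   0.37 ] -> cm [ 1.06 -2.15 24.97]
[ 0.523 -0.245  0.37 ] -> cm [ 1.06 -2.33 34.47]
[ 0.523 -0.245  0.286] -> cm [ 9.46 -2.33 34.47]
```

```bash
python3 -m jog '{"translation":[[0.5,-0.5,6],[1,-1,12],[1,-1.5,18],[1,-2,24],[1,-2.2,29.5]],"delta_rot":[[0.3,0,0],[0.3,0,0],[0.3,0,0],[0.3,0,0],[0.3,0,0]]}'; python3 -m jog '{"translation":[[0,-0.1,2.5],[0,-0.1,5],[0,-0.1,5]],"delta_rot":[[0,0,0],[0,0,0],[0,0,0]]}'
python3 - <<'E'
from h import *
plan([[.523,-.245,.30],[.523,-.245,.289]])
snap('side','s1'); a=cv2.imread('pics/s1.png'); cv2.imwrite('pics/s1c.png',cv2.resize(a[60:310,180:480],(780,650))[:600])
E
```

```text
clock: 1.98
ee_pos: [0.5227, -0.1953, 0.3708]
ee_rot: [-178.3, 90.0, 92.5]
contact_force: [1.2, 1.0, -0.6]
finger_gap: 0.0002
clock: 2.35
ee_pos: [0.5224, -0.245, 0.3705]
ee_rot: [-39.2, 89.9, -128.5]
contact_force: [-0.6, 0.4, 0.8]
finger_gap: -0.0002
t 2.35 pos [ 0.5224 -0.245   0.3705] F [-0.6  0.4  0.8] q [-10.  20.  36. 108. -14.  56.  33.] gap -0.0
rotvec [-0.12  0.04  0.03]
Rtool
 [[-0.001  1.     0.011]
 [-0.001  0.011 -1.   ]
 [-1.    -0.001  0.001]]
[ 0.523 -0.245  0.3  ] -> cm [ 7.05  0.06 -0.01]
[ 0.523 -0.245  0.289] -> cm [ 8.15  0.06 -0.01]
```

View pics/s1c.png

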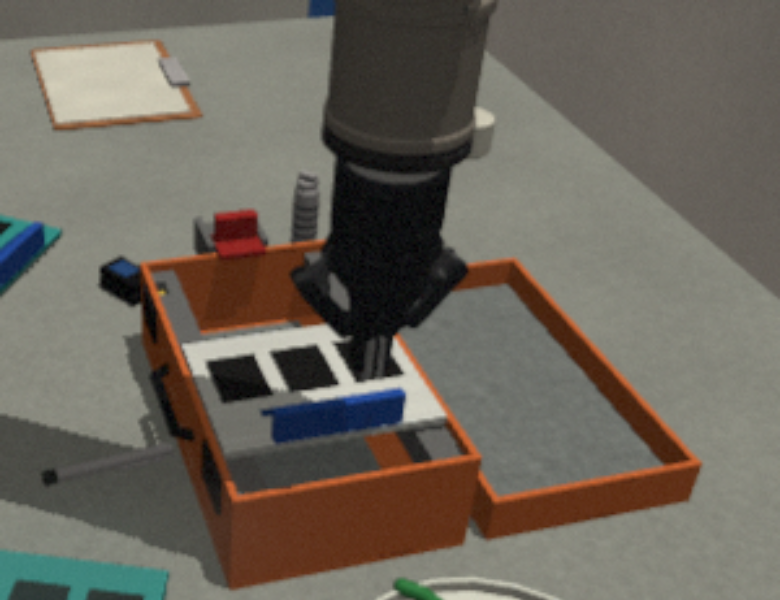

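The side view shows the shut fingertips hovering above and behind the blue lip (crop ≈(375,370)). I'll check the fingertip position with depth, then descend.

```bash
python3 - <<'E'
from h import *
p,W=cloud('s1'); Z=W[...,2]
m=(Z>.15)&(Z<.30)&(abs(W[...,0]-.52)<.1)&(abs(W[...,1]+.245)<.1)
for a in np.arange(.19,.30,.01):
    q=W[m&(Z>a)&(Z<=a+.01)]
    if len(q)>3: print(round(a,3),len(q),np.percentile(q,[3,97],axis=0).round(4).tolist())
E
python3 -m jog '{"translation":[[4,0.05,0],[7,0.05,0],[7,0.05,0]],"delta_rot":[[0,0,0],[0,0,0],[0,0,0]]}'
python3 -c "
from h import *
plan([[.5225,-.245,.287],[.5225,-.225,.287]])"
```

```text
0.2 49 [[0.5097, -0.2553, 0.2006], [0.5342, -0.2416, 0.2098]]
0.21 64 [[0.5085, -0.2557, 0.2104], [0.5347, -0.2396, 0.2199]]
0.22 71 [[0.5083, -0.2553, 0.2203], [0.5349, -0.2372, 0.2294]]
0.23 55 [[0.5075, -0.256, 0.2303], [0.5333, -0.2459, 0.2395]]
0.24 135 [[0.493, -0.2571, 0.2407], [0.5523, -0.2406, 0.2497]]
0.25 208 [[0.4875, -0.2567, 0.2502], [0.5592, -0.2339, 0.2595]]
0.26 191 [[0.4777, -0.2607, 0.2606], [0.5666, -0.2345, 0.2697]]
0.27 211 [[0.4707, -0.2608, 0.2703], [0.5743, -0.239, 0.2796]]
0.28 295 [[0.4611, -0.2609, 0.2805], [0.5787, -0.2423, 0.2897]]
0.29 307 [[0.464, -0.2631, 0.2905], [0.5784, -0.2361, 0.2997]]
clock: 2.78
ee_pos: [0.5231, -0.242, 0.2991]
ee_rot: [-106.2, 89.8, 164.6]
contact_force: [0.7, -0.7, 1.0]
finger_gap: -0.0
t 2.77 pos [ 0.5231 -0.242   0.2991] F [ 0.7 -0.7  1. ] q [ -8.  25.  33. 112. -18.  48.  36.] gap -0.0
rotvec [ 0.11 -0.06  0.21]
Rtool
 [[-0.004  1.     0.015]
 [ 0.001  0.015 -1.   ]
 [-1.    -0.004 -0.001]]
[ 0.5225 -0.245   0.287 ] -> cm [ 1.21 -0.06  0.3 ]
[ 0.5225 -0.225   0.287 ] -> cm [ 1.21 -0.03 -1.7 ]
```

```bash
python3 -m jog '{"translation":[[1.2,0,0.2],[1.2,0,0],[1.2,0,-1],[1.2,0,-1.5],[1.2,0,-2]],"delta_rot":[[0,0,0],[0,0,0],[0,0,0],[0,0,0],[0,0,0]]}'
python3 -m jog '{"translation":[[0,0,-0.4],[0,0,-0.8],[0,0,-1.2],[0,0,-1.6],[0,0,-2]],"delta_rot":[[0,0,0],[0,0,0],[0,0,0],[0,0,0],[0,0,0]]}'
python3 -c "
from h import *
plan([[.5225,-.08,.287]])"
```

```text
clock: 3.4
ee_pos: [0.5233, -0.2226, 0.2891]
ee_rot: [97.7, 90.0, 8.6]
contact_force: [-0.0, 0.5, 0.4]
finger_gap: -0.0001
clock: 4.03
ee_pos: [0.5229, -0.2032, 0.2888]
ee_rot: [31.4, 90.0, -57.8]
contact_force: [-0.2, -3.8, 1.1]
finger_gap: -0.0001
t 4.03 pos [ 0.5229 -0.2032  0.2888] F [-0.2 -3.8  1.1] q [-11.  25.  33. 114. -18.  46.  33.] gap -0.0
rotvec [ 0.03  0.02 -0.01]
Rtool
 [[ 0.     1.     0.014]
 [-0.     0.014 -1.   ]
 [-1.     0.     0.   ]]
[ 0.5225 -0.08    0.287 ] -> cm [  0.18   0.13 -12.32]
```

```bash
for i in 1 2 ; do python3 -m jog '{"translation":[[0,0,-0.6],[0,0,-1.2],[0,0,-1.8],[0,0,-2.4],[0,0,-3]],"delta_rot":[[0,0,0],[0,0,0],[0,0,0],[0,0,0],[0,0,0]]}'; done
python3 -m jog '{"translation":[[0.1,0,-0.6],[0.1,0,-1.2],[0.1,0,-1.8],[0.1,0,-2.4],[0.1,0,-3]],"delta_rot":[[0,0,0],[0,0,0],[0,0,0],[0,0,0],[0,0,0]]}'
python3 -c "
from h import *
plan([[.5215,-.08,.287]])"
```

```text
clock: 4.65
ee_pos: [0.5225, -0.1729, 0.2888]
ee_rot: [42.9, 90.0, -46.3]
contact_force: [0.0, -5.1, 2.0]
finger_gap: -0.0002
clock: 5.28
ee_pos: [0.522, -0.1429, 0.2888]
ee_rot: [38.1, 90.0, -51.1]
contact_force: [0.5, -5.2, 2.0]
finger_gap: -0.0001
clock: 5.9
ee_pos: [0.5216, -0.1129, 0.2878]
ee_rot: [31.4, 90.0, -57.8]
contact_force: [0.5, -5.3, 3.2]
finger_gap: -0.0005
t 5.9 pos [ 0.5216 -0.1129  0.2878] F [ 0.5 -5.3  3.2] q [-21.  22.  33. 118. -17.  45.  22.] gap -0.0
rotvec [ 0.05  0.01 -0.  ]
Rtool
 [[ 0.     1.     0.014]
 [-0.     0.014 -1.   ]
 [-1.     0.     0.   ]]
[ 0.5215 -0.08    0.287 ] -> cm [ 0.08  0.04 -3.29]
```

```bash
python3 -m jog '{"translation":[[0,0,-0.5],[0,0,-1],[0,0,-1.5],[0,0,-2],[0,0,-2.4]],"delta_rot":[[0,0,0],[0,0,0],[0,0,0],[0,0,0],[0,0,0]]}'
for i in 1 2 3; do python3 -m jog '{"translation":[[0,0,-0.1],[0,0,-0.2],[0,0,-0.3],[0,0,-0.4]],"delta_rot":[[0,0,0],[0,0,0],[0,0,0],[0,0,0]]}'; done
python3 -c "
from h import *
plan()"
```

```text
clock: 6.52
ee_pos: [0.5212, -0.0889, 0.2878]
ee_rot: [-47.9, 90.0, -137.1]
contact_force: [0.8, -5.0, 2.4]
finger_gap: -0.0
clock: 7.02
ee_pos: [0.5213, -0.0852, 0.2878]
ee_rot: [55.9, 90.0, -33.3]
contact_force: [1.3, -6.1, 0.5]
finger_gap: -0.0001
clock: 7.52
ee_pos: [0.5211, -0.0811, 0.2876]
ee_rot: [-87.4, 90.0, -176.5]
contact_force: [-0.4, -3.7, -0.9]
finger_gap: 0.0001
clock: 8.02
ee_pos: [0.5209, -0.0778, 0.2877]
ee_rot: [-35.8, 89.9, -125.0]
contact_force: [-2.2, -9.7, -0.6]
finger_gap: 0.0
t 8.03 pos [ 0.5209 -0.0778  0.2877] F [-2.2 -9.7 -0.6] q [-25.  22.  33. 119. -16.  44.  18.] gap 0.0
rotvec [0.02 0.04 0.03]
Rtool
 [[-0.001  1.     0.014]
 [-0.001  0.014 -1.   ]
 [-1.    -0.001  0.001]]
```

```bash
cat >> h.py <<'E'
def board(f):
    p,W=cloud(f); hsv=cv2.cvtColor(p,cv2.COLOR_BGR2HSV).astype(int); h,s,v=hsv[...,0],hsv[...,1],hsv[...,2]
    X,Y,Z=W[...,0],W[...,1],W[...,2]
    b=(s<60)&(v>110)&(Z>.085)&(Z<.115)&(abs(X-.52)<.085)&(Y>-.3)&(Y<.095)
    Q=W[b]; print(f,'board n',len(Q),'y',np.percentile(Q[:,1],[1,99]).round(4),'z',np.percentile(Q[:,2],[5,50,95]).round(4))
    A=np.c_[Q[:,:2]-[.52,.0075],np.ones(len(Q))]; print(' plane (slope x,y,z0)',np.linalg.lstsq(A,Q[:,2],rcond=None)[0].round(4))
    l=(s>140)&(h>105)&(h<130)&(v>70)&(Z>.08)&(Z<.15)&(abs(X-.52)<.07); q=W[l]; print(' lip y',np.percentile(q[:,1],[2,98]).round(4),'ztop',np.percentile(q[:,2],98).round(4))
    r=(s>140)&((h<4)|(h>172))&(Z>.125)&(Z<.15)&(abs(X-.52)<.06); q=W[r]; print(' tab y',np.percentile(q[:,1],[3,97]).round(4) if len(q) else None)
E
python3 - <<'E'
from h import *
snap('side','s2'); snap('top','t2')
for f in ['side0','s2','top0','t2']: board(f)
a=cv2.imread('pics/s2.png'); cv2.imwrite('pics/s2c.png',cv2.resize(a[130:290,200:380],(675,600)))
E
```

```text
side0 board n 1431 y [-0.2042 -0.0547] z [0.1039 0.1058 0.1076]
 plane (slope x,y,z0) [-1.000e-04  0.000e+00  1.057e-01]
 lip y [-0.2057 -0.1961] ztop 0.1375
 tab y [0.1031 0.1146]
s2 board n 389 y [-0.0655  0.0825] z [0.0968 0.0989 0.1006]
 plane (slope x,y,z0) [0.0056 0.0091 0.0986]
 lip y [-0.0665 -0.0588] ztop 0.1309
 tab y [0.1021 0.1141]
top0 board n 2293 y [-0.2041 -0.0552] z [0.102  0.1054 0.1083]
 plane (slope x,y,z0) [ 0.0034 -0.003   0.1048]
 lip y [-0.203 -0.166] ztop 0.1372
 tab y [0.1047 0.1162]
t2 board n 1448 y [-0.2389  0.0832] z [0.0899 0.0981 0.1016]
 plane (slope x,y,z0) [0.0074 0.0262 0.0972]Traceback (most recent call last):
  File "<stdin>", line 3, in <module>
  File "h.py", line 28, in board
    l=(s>140)&(h>105)&(h<130)&(v>70)&(Z>.08)&(Z<.15)&(abs(X-.52)<.07); q=W[l]; print(' lip y',np.percentile(q[:,1],[2,98]).round(4),'ztop',np.percentile(q[:,2],98).round(4))
                                                                                              ~~~~~~~~~~~~~^^^^^^^^^^^^^^^
    return _quantile_unchecked(
        a, q, axis, out, overwrite_input, method, keepdims, weights)
    return _ureduce(a,
                    func=_quantile_ureduce_func,
    ...<5 lines>...
                    overwrite_input=overwrite_input,
                    method=method)
    r = func(a, **kwargs)
    result = _quantile(arr,
                       quantiles=q,
    ...<2 lines>...
                       out=out,
                       weights=wgt)
    slices_having_nans = np.isnan(arr[-1, ...])
                                  ~~~^^^^^^^^^
IndexError: index -1 is out of bounds for axis 0 with size 0
```

The board has dropped about 7 mm (face 0.1058→0.0989, lip top 0.1375→0.1309), it is level, and the push force rose at the stop, so it is seated. Next I back off, lift, and move to the lock.

```bash
python3 -m jog '{"translation":[[0,0,1],[0,0,2],[-4,0,2],[-8.5,0,2],[-8.5,0,-2]],"delta_rot":[[0,0,0],[0,0,0],[0,0,0],[0,0,0],[0,0,0]]}'
python3 -m jog '{"translation":[[0,0,-5],[0,0,-10],[0,0,-15],[0,0,-20.5],[0,0,-20.5]],"delta_rot":[[0,0,0],[0,0,0],[0,0,0],[0,0,0],[0,0,0]]}'
python3 - <<'E'
from h import *
plan([[.519,.150,.37],[.519,.150,.289]])
snap('side','s3'); board('s3')
a=cv2.imread('pics/s3.png'); cv2.imwrite('pics/s3c.png',cv2.resize(a[110:290,200:380],(600,600)))
E
```

```text
clock: 8.75
ee_pos: [0.5216, -0.06, 0.376]
ee_rot: [92.7, 89.7, 3.2]
contact_force: [0.7, 0.9, -1.1]
finger_gap: -0.0003
clock: 9.38
ee_pos: [0.5178, 0.1516, 0.3725]
ee_rot: [-164.0, 90.0, 107.1]
contact_force: [1.5, -1.4, 0.0]
finger_gap: 0.0
t 9.38 pos [0.5178 0.1516 0.3725] F [ 1.5 -1.4  0. ] q [-48.  15.  30. 113.  -9.  55. -13.] gap 0.0
rotvec [ 0.38 -0.04  0.01]
Rtool
 [[-0.     1.     0.02 ]
 [ 0.001  0.02  -1.   ]
 [-1.    -0.    -0.001]]
[0.519 0.15  0.37 ] -> cm [0.25 0.12 0.16]
[0.519 0.15  0.289] -> cm [8.35 0.12 0.17]
s3 board n 951 y [-0.0657  0.0828] z [0.0971 0.0988 0.1006]
 plane (slope x,y,z0) [0.0003 0.0015 0.0988]
 lip y [-0.0667 -0.0586] ztop 0.1302
 tab y [0.1039 0.1142]
```

View pics/s3c.png

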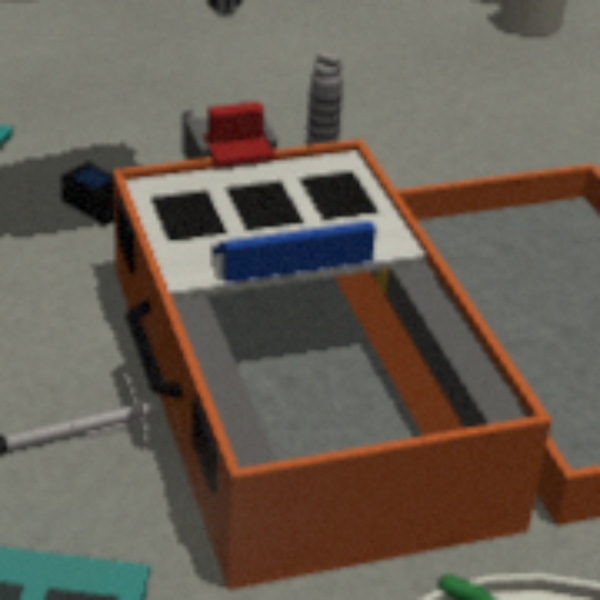

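The board lies flat below the rim at the +y end (crop (270,220)), and the red tab at (237,125) is still drawn back. Next I descend outside the tab and push.

```bash
python3 -m jog '{"translation":[[3,0.1,0],[6,0.1,0],[8.3,0.1,0],[8.3,0.1,0]],"delta_rot":[[0.4,0,0],[0.4,0,0],[0.4,0,0],[0.4,0,0]]}'
python3 -m jog '{"translation":[[0,0,0.5],[0,0,1],[0,0,1.5],[0,0,2],[0,0,2.4]],"delta_rot":[[0,0,0],[0,0,0],[0,0,0],[0,0,0],[0,0,0]]}'
python3 -m jog '{"translation":[[0,0,0.4],[0,0,0.8],[0,0,1.2],[0,0,1.6],[0,0,2]],"delta_rot":[[0,0,0],[0,0,0],[0,0,0],[0,0,0],[0,0,0]]}'
python3 -c "
from h import *
plan([[.519,.102,.289]])"
```

```text
clock: 9.93
ee_pos: [0.5188, 0.1462, 0.2887]
ee_rot: [-54.7, 89.8, -144.4]
contact_force: [0.3, -0.2, 0.3]
finger_gap: -0.0002
clock: 10.55
ee_pos: [0.5192, 0.1236, 0.29]
ee_rot: [133.8, 90.0, 44.2]
contact_force: [1.2, 2.4, 2.1]
finger_gap: 0.0003
clock: 11.18
ee_pos: [0.5193, 0.1059, 0.2899]
ee_rot: [174.8, 89.8, 85.3]
contact_force: [-1.6, 31.1, 0.2]
finger_gap: 0.0002
t 11.18 pos [0.5193 0.1059 0.2899] F [-1.6 31.1  0.2] q [-42.  21.  28. 118. -14.  44.  -4.] gap 0.0
rotvec [-0.26 -0.18 -0.02]
Rtool
 [[ 0.     1.     0.009]
 [ 0.003  0.009 -1.   ]
 [-1.     0.    -0.003]]
[0.519 0.102 0.289] -> cm [ 0.09 -0.03  0.39]
```

```bash
python3 -m jog '{"translation":[[0,0,-0.5],[0,0,-2],[-4,0,-3],[-8,0,-4],[-8,0,-6]],"delta_rot":[[0,0,0],[0,0,0],[0,0,0],[0,0,0],[0,0,0]]}'
python3 -m jog '{"translation":[[0,0,-6],[0,0,-12],[0,0,-12]],"delta_rot":[[0,0,0],[0,0,0],[0,0,0]]}'
python3 - <<'E'
from h import *
plan([[.519,.102,.289]])
snap('side','s4'); board('s4')
snap('top','t4'); board('t4')
a=cv2.imread('pics/t4.png')[125:220,160:290]; cv2.imwrite('pics/t4c.png',cv2.resize(a,(780,570)))
E
```

```text
clock: 11.8
ee_pos: [0.5196, 0.1643, 0.3723]
ee_rot: [119.1, 89.8, 29.4]
contact_force: [0.3, 0.7, -0.4]
finger_gap: 0.0004
clock: 12.18
ee_pos: [0.5164, 0.2896, 0.3682]
ee_rot: [-83.4, 89.9, -172.6]
contact_force: [-0.3, -1.4, -0.7]
finger_gap: -0.0005
t 12.18 pos [0.5164 0.2896 0.3682] F [-0.3 -1.4 -0.7] q [-57.  20.  27. 106. -11.  56. -25.] gap -0.001
rotvec [0.06 0.01 0.08]
Rtool
 [[-0.001  1.     0.014]
 [-0.     0.014 -1.   ]
 [-1.    -0.001  0.   ]]
[0.519 0.102 0.289] -> cm [ 7.92 -0.   18.76]
s4 board n 864 y [-0.0656  0.0827] z [0.0969 0.0989 0.1008]
 plane (slope x,y,z0) [-0.0001  0.0015  0.0989]
 lip y [-0.0673 -0.059 ] ztop 0.1304
 tab y [0.0809 0.0927]
t4 board n 2621 y [-0.2264  0.0829] z [0.0892 0.0977 0.1014]
 plane (slope x,y,z0) [0.0038 0.0329 0.0976]
 lip y [-0.0645 -0.0268] ztop 0.1305
 tab y [0.0824 0.0959]
```

View pics/t4c.png

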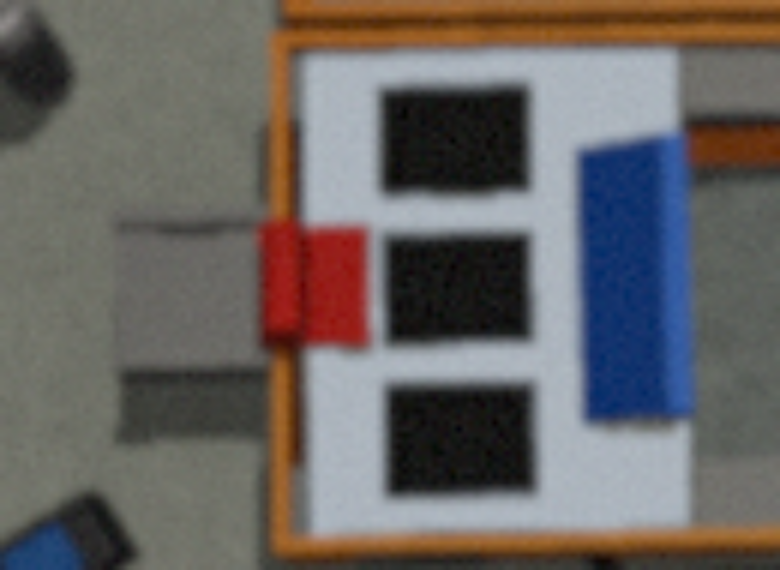

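Tab has moved about 22 mm by depth, against a nominal 26, and the force rose to 31 N. The two disagree, so I'll push again slowly to see whether it is really at its stop.

```bash
python3 - <<'E'
from h import *
for f in ['side0','s4','top0','t4']:
    p,W=cloud(f); hsv=cv2.cvtColor(p,cv2.COLOR_BGR2HSV).astype(int); h,s,v=hsv[...,0],hsv[...,1],hsv[...,2]; Z=W[...,2]
    q=W[(s>140)&((h<4)|(h>172))&(Z>.10)&(Z<.15)&(abs(W[...,0]-.52)<.06)]; print(f,len(q),np.percentile(q[:,1],[1,3,50,97,99]).round(4))
E
python3 -m jog '{"translation":[[0,0,6],[0,0,12],[0,0,16.5],[0,0,16.5]],"delta_rot":[[0,0,0],[0,0,0],[0,0,0],[0,0,0]]}'
python3 -m jog '{"translation":[[4,0,0],[7.9,0,0],[7.9,0,0],[7.9,0,0]],"delta_rot":[[0,0,0],[0,0,0],[0,0,0],[0,0,0]]}'
python3 -c "
from h import *
plan([[.519,.102,.289]])"
```

```text
side0 279 [0.0788 0.08   0.1045 0.1117 0.1141]
s4 286 [0.0572 0.0592 0.0832 0.0914 0.0933]
top0 324 [-0.0526  0.0835  0.1029  0.1214  0.122 ]
t4 326 [0.0608 0.0609 0.0798 0.0959 0.0982]
clock: 12.78
ee_pos: [0.519, 0.114, 0.3698]
ee_rot: [-24.7, 90.0, -114.7]
contact_force: [0.2, 0.1, 0.3]
finger_gap: 0.0002
clock: 13.28
ee_pos: [0.5196, 0.1188, 0.2918]
ee_rot: [96.4, 90.0, 6.8]
contact_force: [-1.1, 0.3, 0.5]
finger_gap: -0.0002
t 13.28 pos [0.5196 0.1188 0.2918] F [-1.1  0.3  0.5] q [-43.  21.  29. 117. -14.  45.  -6.] gap -0.0
rotvec [-0.38 -0.   -0.04]
Rtool
 [[ 0.001  1.     0.007]
 [ 0.     0.007 -1.   ]
 [-1.     0.001 -0.   ]]
[0.519 0.102 0.289] -> cm [ 0.28 -0.07  1.68]
```

```bash
python3 -m jog '{"translation":[[0.2,0,0.4],[0.2,0,0.8],[0.2,0,1.1],[0.2,0,1.2],[0.2,0,1.2]],"delta_rot":[[0,0,0],[0,0,0],[0,0,0],[0,0,0],[0,0,0]]}'
python3 -m jog '{"translation":[[0,0,0.05],[0,0,0.1],[0,0,0.15],[0,0,0.2]],"delta_rot":[[0,0,0],[0,0,0],[0,0,0],[0,0,0]]}'

```

```text
clock: 13.9
ee_pos: [0.5194, 0.107, 0.2889]
ee_rot: [131.3, 90.0, 41.7]
contact_force: [-0.4, 2.5, 2.2]
finger_gap: 0.0001
clock: 14.4
ee_pos: [0.5194, 0.1065, 0.289]
ee_rot: [165.9, 89.9, 76.4]
contact_force: [-0.1, 14.3, 2.7]
finger_gap: -0.0001
```

```bash
python3 -m jog '{"translation":[[0,0,0.1],[0,0,0.2],[0,0,0.3],[0,0,0.3]],"delta_rot":[[0,0,0],[0,0,0],[0,0,0],[0,0,0]]}'
```

```text
clock: 14.9
ee_pos: [0.5194, 0.1058, 0.2891]
ee_rot: [171.4, 89.7, 82.0]
contact_force: [-0.9, 28.5, 2.1]
finger_gap: -0.0002
```

A firm stop: 28 N for about 1 mm. The tongue tip at y≈0.060 overlaps the board edge (0.083) by over 20 mm, which is what fully in should give. Now I retreat and check everything.

```bash
python3 -m jog '{"translation":[[0,0,-0.8],[0,0,-2.5],[-4,0,-3],[-8,0,-4],[-8,0,-8]],"delta_rot":[[0,0,0],[0,0,0],[0,0,0],[0,0,0],[0,0,0]]}'
python3 -m jog '{"translation":[[0,0,-6],[0,0,-12],[0,0,-14],[0,0,-14]],"delta_rot":[[0,0,0],[0,0,0],[0,0,0],[0,0,0]]}'
python3 - <<'E'
from h import *
snap('side','s5'); board('s5'); snap('top','t5'); board('t5')
def w(f,n,m):
    p,W=cloud(f); hsv=cv2.cvtColor(p,cv2.COLOR_BGR2HSV).astype(int); q=W[m(W[...,0],W[...,1],W[...,2],hsv)]; print(f,n,len(q),np.median(q,0).round(4))
for f in ['side0','s5','top0','t5']:
    w(f,'lary',lambda X,Y,Z,H:(Z>.03)&(Z<.13)&(X>.59)&(X<.67)&(Y>.17)&(Y<.25))
    w(f,'oxi',lambda X,Y,Z,H:(Z>.015)&(Z<.05)&(X>.36)&(X<.44)&(Y>.12)&(Y<.24))
    w(f,'pen',lambda X,Y,Z,H:(Z>.006)&(Z<.03)&(X>.28)&(X<.40)&(abs(Y+.09)<.05))
    w(f,'drill',lambda X,Y,Z,H:(H[...,0]>18)&(H[...,0]<32)&(H[...,1]>140)&(Z>.02)&(Z<.09)&(Y<-.28))
a=cv2.imread('pics/s5.png'); cv2.imwrite('pics/s5v.png',cv2.resize(a,(768,576)))
E
```

```text
clock: 15.52
ee_pos: [0.5197, 0.1811, 0.3717]
ee_rot: [114.7, 89.8, 24.9]
contact_force: [0.1, 0.8, 0.3]
finger_gap: 0.0
clock: 16.02
ee_pos: [0.5172, 0.3232, 0.3681]
ee_rot: [-26.3, 89.9, -115.8]
contact_force: [0.7, -0.1, -0.1]
finger_gap: 0.0
s5 board n 861 y [-0.0656  0.0825] z [0.0969 0.0988 0.1007]
 plane (slope x,y,z0) [0.     0.0021 0.0988]
 lip y [-0.0675 -0.0582] ztop 0.1306
 tab y [0.0815 0.0932]
t5 board n 2257 y [-0.1843  0.0829] z [0.0904 0.0982 0.1015]
 plane (slope x,y,z0) [0.0049 0.0262 0.0979]
 lip y [-0.0645 -0.0267] ztop 0.1304
 tab y [0.0824 0.0958]
side0 lary 252 [0.624  0.1985 0.0834]
side0 oxi 165 [0.4117 0.1923 0.029 ]
side0 pen 208 [ 0.3415 -0.0922  0.0112]
side0 drill 1275 [ 0.4806 -0.4409  0.0491]
s5 lary 253 [0.6238 0.1985 0.0832]
s5 oxi 164 [0.4118 0.1923 0.0289]
s5 pen 210 [ 0.3393 -0.0924  0.0109]
s5 drill 1275 [ 0.4803 -0.4411  0.0491]
top0 lary 214 [0.6239 0.2011 0.1009]
top0 oxi 311 [0.4177 0.1947 0.0292]
top0 pen 206 [ 0.3443 -0.0907  0.0112]
top0 drill 708 [ 0.4792 -0.4352  0.0506]
t5 lary 216 [0.6241 0.2014 0.1004]
t5 oxi 311 [0.4178 0.1948 0.0293]
t5 pen 212 [ 0.3456 -0.0907  0.0113]
t5 drill 706 [ 0.4792 -0.4352  0.0506]
```

View pics/s5v.png

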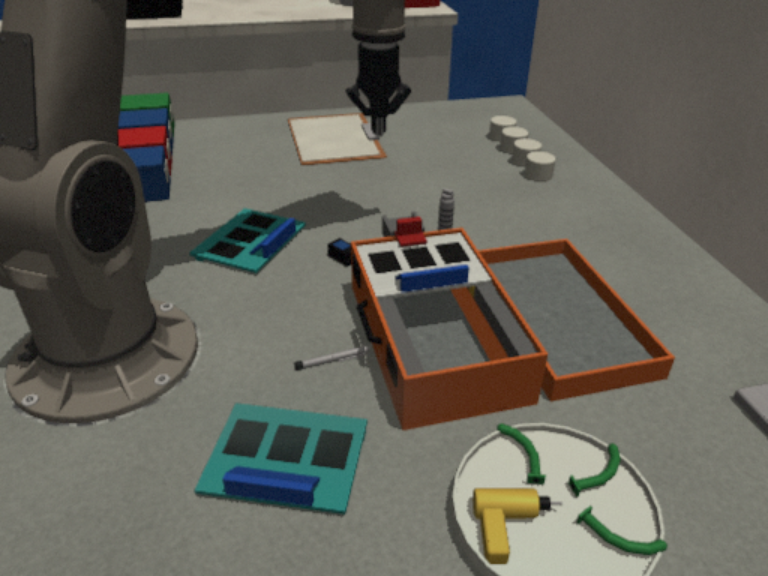

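```bash
python3 -c "
from h import *
print(workorder.job_done())"
```

```text
the job is handed in; nothing more can be done
None
```

I pushed the aluminium board by its blue lip until it dropped into its notches, then pushed the red slide in to a firm stop. I backed the arm clear and handed the job in at about 16 s on the robot's clock. One check did not match, the lock travel below; I had to judge that the slide is fully in.

- **Board:** its upper face fell about 7 mm (0.1058 to 0.0988 m). It lies level, with its lip at y ≈ -0.067 m against -0.0675 m predicted for the seat.
- **Lock:** by the cameras the slide moved about 22 mm, short of the nominal 26 mm. It did not move further under a second push of 28 N. Its tongue covers the board's edge by about 22–24 mm, against "about 20 mm" when fully in. I take this to mean it started a few millimetres in and now rests at its end stop.
- **Other objects:** the laryngoscope handle, oximeter and drill read within 0.3 mm of where they started. The penlight reads about 2 mm off, but the two cameras give opposite directions and nothing touched it, so this looks like measurement noise.
- **Forces:** the highest push force I read was 31 N, at the fingertips.

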